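Eject the bur block and trap it on its chute

TASK

On the jeweller's bench, press the ejector key beside the chute right down with one fingertip, so that the spring pushes the bur block out of its dock, and with the other finger standing in the chute stop the block before any of it passes the chute's open end. Finish while holding it so: key still down under the one finger, block stopped against the other and sitting flat on the chute. Do not lift the block, and leave the cup, the jar and the handpiece alone.

Things in the scene. Friction and masses are not known exactly. Their poses are not given: they have to be found in the camera images.
- dock: Bench dock, fixed: dark wood base (x -155 to 35, y -34 to 82 mm, 41 high) with a dark steel chute and a grey spring housing (x -149 to -83, y -30 to 30 mm, top 85 mm above the bench). Origin: at bench level under the chute's centre line, abreast of the key. Its x axis runs down the chute, the way the block slides; y points to the key's side; z up.
- chute_end (a point): Middle of the chute's open end, on its deck: x = 35, y = 0 mm of the dock, 45 mm above the bench. The deck is level, from dock x = -75 to 35 mm, 42 mm wide inside, with walls 4 mm thick and only 8 mm above the deck. Past the end the block drops to the bench. Between block and end the chute is empty but for the small brass catch tooth (x -33 to -27 mm, 6 mm high).
- key_top (a point): Centre of the top of the ejector key: flat aluminium pad 34 mm (dock x) by 36 mm (dock y), 8 mm thick, beside the chute at x = 0, y = 58 mm of the dock. Its top is 70 mm above the bench when up, 58 mm when fully down: a second fingertip level with the one on the lowered key is 13 mm above the deck and 5 mm above the chute's walls, low enough to stop the block.
- key (a joint): Downward travel of the key in m: 0 up, 0.012 fully down (hard stop). Spring: 2.5 N to start, 5.5 N fully down (plus up to 2 N of rubbing at the tooth); it comes up when let go. The key carries the brass catch tooth in front of the block; the tooth is clear below the deck at about 0.007. 0.008 or more counts as down.
- block: Bur block: plain aluminium, 36 mm (dock x) by 38 mm by 34 mm high, six thin burs standing 11 mm above its top; 0.1 to 0.2 kg, loose. Origin: centre of its underside, axes as the dock's. It starts on the deck at dock x = -53 mm, front face at -35 mm, held by the catch tooth.
- pusher (a joint): Travel of the spring pusher, a steel plate behind the block, in m: 0 back, 0.095 fully out. Once the tooth is down it drives the block down the chute at about 40 to 70 mm/s and at last off the open end; it goes on pushing a stopped block with 3 to 4 N, of which 2 to 4 N reaches a finger in the way.
- cup: Bystander: open steel cup, 80 mm across, 58 mm high. Origin: centre of its underside.
- jar: Bystander: amber glass jar, 56 mm across, 62 mm high. Origin: centre of its underside.
- handpiece: Bystander: black rotary handpiece lying down, about 145 mm long, 26 mm wide, 24 mm high. Origin: on its underside, near mid-length; x along it to the nose.
Not all that is in view belongs to the job. Of the things that look like the block, the larger one is meant.

How it is judged (in metres and radians):
On the way, in this order (a step that is already met when the one before it is completed fails the run):
1. the key is pressed while the block is still in its dock (value of joint key above 0.003 m and contact force between the fingers and key above 0.5 N and x of block in the frame of dock below -0.048 m).
2. one finger stops the block on the chute while the other keeps the key down (value of joint key above 0.008 m and contact force between the fingers and key above 1 N and contact force between the fingers and block above 0.5 N and linear speed of block below 0.01 m/s and x of block in the frame of dock between -0.045 and 0.017 m and y of block in the frame of dock between -0.01 and 0.01 m and z of block in the frame of dock between 0.042 and 0.049 m and angle between block's own z axis and vertical below 0.12 rad), for 0.3 s.
At the end, for the whole second after the job is handed in: A finger holds the key down (8 mm or more, over 1 N); the block, 8 mm or more out of its dock and no part past the open end, stands flat in the chute (tilt under 0.12 rad, height within 4 mm), still (under 10 mm/s), against a finger (over 0.5 N) (all of step 2); the arm keeps its last pose, push and grip.
It fails at once if the block is lifted off the chute (z of block in the frame of dock above 0.053 m).
It fails at once if the block passes the chute's open end (x of block in the frame of dock above 0.018 m or z of block in the frame of dock below 0.035 m).
It fails at once if the cup, jar or handpiece is displaced by more than 20 mm (distance of any of cup, jar, handpiece from where it was at the start of the episode above 0.02 m).
It also fails if it takes over 38 s, if anything falls off the work surface, if the arm or the gripper's body presses on something with over 40 N, if the wrist force passes 120 N, or if a joint passes its speed limit or range.

ROBOT

A 6-joint arm with a two-finger parallel gripper is mounted at the origin on the work surface. World frame = base frame: x ahead of the robot, y to its left, z up, the work surface at z = 0. Lengths are in m, angles in degrees, forces in N, time in s.
With the tool pointing down it reaches from about 0.4 to 0.825 m from the base axis. Payload 7 kg.
Tool frame: the origin (TCP) lies midway between the tips of the shut fingers; the grasp point (between the pads) lies ctrl.tcp_to_grasp behind it (ctrl.tcp_to_grasp is the distance from the TCP to the grasp point, in m); z points along the fingers, y is the line along which they close (so a half turn about z gives the same grasp; the last joint's range is limited). The gripper opens to 88 mm and grips with 3 to 60 N. Pads are 19 mm wide; open, the fingers measure 130 mm over their backs; the gripper's body (78 mm by 193 mm) begins 47 mm behind the grasp point.
Start: joints at [-55.686, 20.546, 0.682, 0, -70.136, -16.507], TCP at [0.206, -0.643, 0.227] pointing down, gripper open.
Joint ranges: [-176.03, 176.03], [-82.01, 121.73], [-58.28, 71.71], [-173.87, 95.51], [-174.79, -0.11], [-173.66, 173.66]. Speed limits (degrees/s): [136.94, 136.94, 172.46, 180, 180, 180].

INTERFACE

Orientations are given as [roll, pitch, yaw] about the fixed x, y, z axes, in that order (R = Rz(yaw) Ry(pitch) Rx(roll)).
In Python, from plant import ctrl, imaging, close_job gives the robot as it stands.
- The arm moves only by the shell command python3 -m crank 'ROWS'. ROWS is JSON, a list of rows, each a list of 3 entries, a list of its own where there are three numbers: the shift along the world's x, y, z in m, then the turn, a rotation vector about the world's x, y, z in degrees, then the opening, from -1 (shut) to 1 (fully open), so that 0 is half open. A call has 1 to 12 rows; each row shifts and turns the commanded pose from where the row before left it; what a row does not reach is not made up. A row lasts 1/10 s, in which the tool goes at most 50 mm and 8.59 degrees, less where a joint would pass 70% of its speed; a pose out of reach is approached as far as the arm can. A call is refused whole if a number of a shift passes 0.05 or a number of a turn 8.59, either way. A call with a gripper value outside its range is refused whole. The fingers move at their own pace and stop on an object; the grip force is fixed at half the most. Time passes only in rows, so rows that do not move let the fingers close. It gives the time, the measured TCP pose, the force, the opening and the grip force at its end, in the units of the state.
- ctrl.get_obs(): the state, without advancing time (a new reading comes with each control period).
- imaging.snapshot(name): name is "scene" or "top" or "wrist"; returns (picture, depth): 400x640x3 uint8, blue, green, red; 400x640 float32, m along the optical axis (not along the pixel's ray), 0 where there is no reading.
- imaging.camera_model(name): a dict with "mtx" (3x3 intrinsics, pixels), "D" ([k1, k2, p1, p2, k3] as OpenCV has them; the pictures are not rectified), "R" (3x3) and "t" (3): a world point X has camera coordinates R X + t. Camera axes: x right, y down, z forward; pixel columns grow to the right and rows downward; lengths in m; the calibration is good to about 2 mm. A picture is of the moment at which its call begins: read the wrist's pose just before it. camera_model takes no time and is no camera call; for the wrist camera it gives the pose at the moment of the call.
- close_job(): hands the job in; it is judged then, once.
The state is a dict: "clock": time; "joint_pos": joint angles; "qvel": joint speeds; "tau": joint torques, N m; "tool_pos": TCP position; "orientation": TCP orientation; "force": force on the tool from outside, world axes, zero at the start; "moment": the same for the moment, N m; "opening": finger opening in m; "gripper_force": force on a finger pad.
Only numpy, scipy, OpenCV 4.12 (cv2) and the standard library are available. Lean on these libraries where they do the work, as an engineer would, in place of code of your own. Each camera call takes 0.05 s, during which the arm holds its last target. There are 200 camera calls.

## Working session

There is one attempt and no reset: what is moved stays moved. The work goes in short steps, Python scripts to look and compute and a shell command to move; the robot and the scene stay as the last step left them, time stands still between calls to the robot, and variables do not carry over. Pictures are saved under pics/ and viewed, at most 10 in all, crops included, and the job is handed in when it is done.

```bash
mkdir -p pics
cat > h.py <<'E'
import numpy as np, cv2
from plant import ctrl, imaging
def snap(n,f):
    m=imaging.camera_model(n); p,d=imaging.snapshot(n); cv2.imwrite(f'pics/{f}.png',p); np.savez(f'pics/{f}.npz',d=d,p=p,**{k:np.array(m[k]) for k in('mtx','D','R','t')})
def world(f):
    z=np.load(f'pics/{f}.npz'); d=z['d']; h,w=d.shape
    v,u=np.mgrid[:h,:w]; q=cv2.undistortPoints(np.stack([u,v],-1).reshape(-1,1,2).astype(float),z['mtx'],z['D']).reshape(h,w,2)
    c=np.dstack([q*d[...,None],d])
    W=(c-z['t'].ravel())@z['R']; W[d==0]=np.nan
    return W
E
python3 - <<'E'
from h import *
snap('top','top0'); snap('scene','scene0'); o=ctrl.get_obs(); print(o, ctrl.tcp_to_grasp)
E
```

```text
{'clock': 0.1, 'joint_pos': array([-5.56853841e+01,  2.05865844e+01,  6.39235304e-01, -1.77027530e-02,
       -7.01375072e+01, -1.65060739e+01]), 'qvel': array([-0.00596754, -0.08911136,  0.10315244,  0.02784666, -0.0477571 ,
        0.05009131]), 'tau': array([-8.82161476e-04, -5.84164131e+01,  2.93751687e+01,  7.01550320e+00,
        1.01953375e-02, -4.88337776e-05]), 'tool_pos': array([ 0.20626547, -0.64224308,  0.22572654]), 'orientation': array([ 1.79913912e+02, -8.15441961e-03, -1.62197479e+02]), 'force': array([ 0.48468161, -0.20495649,  0.19905814]), 'moment': array([0.01226305, 0.01119212, 0.01456201]), 'gripper_force': 0.0, 'opening': 0.08779126759884248} 0.0188
```

View pics/top0.png

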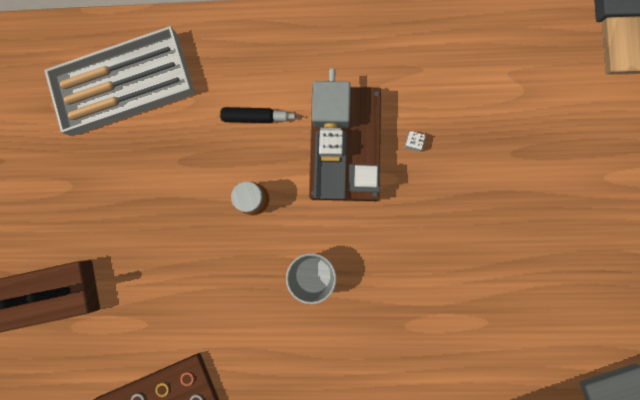

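View pics/scene0.png

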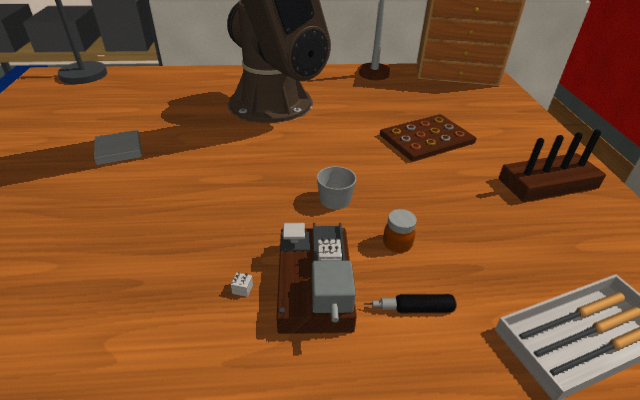

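The top view shows the housing at (331,102), block at (331,142), key pad at (366,176), and the chute's open end near row 198. The cup is at (311,278) and the jar at (249,197).

Run:
```python
from h import *
W=world('top0'); p=np.load('pics/top0.npz')['p']
def reg(u0,u1,v0,v1,z0,z1,name):
    w=W[v0:v1,u0:u1].reshape(-1,3); m=(w[:,2]>z0)&(w[:,2]<z1); q=w[m]
    r=cv2.minAreaRect(q[:,:2].astype(np.float32)*1000)
    print(name,len(q),q.mean(0).round(4),r, np.median(q[:,2]))
reg(340,395,155,205,.063,.078,'key')
reg(300,360,70,135,.08,.092,'housing')
reg(300,400,70,215,.036,.046,'base+deck')
reg(300,400,70,215,.036,.2,'all')
reg(310,352,126,165,.070,.1,'block')
reg(270,350,240,320,.02,.07,'cup')
reg(225,275,170,225,.05,.07,'jar')
reg(215,312,100,130,.01,.04,'hand')
```

```text
key 498 [0.6105 0.0495 0.0699] ((615.6952514648438, 61.70125198364258), (69.86788940429688, 41.06401443481445), 70.41513061523438) 0.06999149143812403
housing 1575 [0.727  0.1017 0.0848] ((718.9217529296875, 102.14419555664062), (59.99673080444336, 87.69984436035156), 87.32234191894531) 0.08489173774533551
base+deck 4412 [0.662  0.068  0.0419] ((672.3556518554688, 80.1884536743164), (116.15740966796875, 190.2152862548828), 87.40108489990234) 0.041547475226595104
all 8075 [0.6705 0.0805 0.0563] ((681.4078369140625, 79.77021026611328), (116.15391540527344, 208.3546600341797), 87.41212463378906) 0.04505510210673557
block 611 [0.6666 0.1035 0.0793] ((669.1669311523438, 103.5076904296875), (34.97721862792969, 47.0972900390625), 88.38740539550781) 0.07901234363361737
cup 840 [0.4453 0.144  0.0459] ((451.2898864746094, 139.11309814453125), (78.1726303100586, 76.97100067138672), 89.97076416015625) 0.04876122614708546
jar 756 [0.5828 0.2408 0.0618] ((583.24365234375, 241.6032257080078), (48.560333251953125, 48.315643310546875), 49.766761779785156) 0.061918970947970886
hand 1018 [0.7282 0.2354 0.0214] ((725.744873046875, 214.93199157714844), (163.9217529296875, 32.65847396850586), 82.05850982666016) 0.022286354962382515
```

```bash
R='x'; python3 -m crank '[[[0.0168,0.030,0],[0,0,-0.85],-0.16],[[0.0168,0.030,0],[0,0,-0.85],-0.16],[[0.0168,0.030,0],[0,0,-0.85],-0.16],[[0.0168,0.030,0],[0,0,-0.85],-0.16],[[0.0168,0.030,0],[0,0,-0.85],-0.16],[[0.0168,0.030,0],[0,0,-0.85],-0.16],[[0.0168,0.030,0],[0,0,-0.85],-0.16],[[0.0168,0.030,0],[0,0,-0.85],-0.16],[[0.0168,0.030,0],[0,0,-0.85],-0.16],[[0.0168,0.030,0],[0,0,-0.85],-0.16],[[0.0168,0.030,0],[0,0,-0.85],-0.16],[[0.0168,0.030,0],[0,0,-0.85],-0.16]]'
python3 -m crank '[[[0.0168,0.030,0],[0,0,-0.85],-0.16],[[0.0168,0.030,0],[0,0,-0.85],-0.16],[[0.0168,0.030,0],[0,0,-0.85],-0.16],[[0.0168,0.030,0],[0,0,-0.85],-0.16],[[0.0168,0.030,0],[0,0,-0.85],-0.16],[[0.0168,0.030,0],[0,0,-0.85],-0.16],[[0.0168,0.030,0],[0,0,-0.85],-0.16],[[0.0168,0.030,0],[0,0,-0.85],-0.16],[[0.0168,0.030,0],[0,0,-0.85],-0.16],[[0.0168,0.030,0],[0,0,-0.85],-0.16],[[0.0168,0.030,0],[0,0,-0.85],-0.16],[[0.0168,0.030,0],[0,0,-0.85],-0.16]]'
python3 -m crank '[[[0,0,-0.02],[0,0,0],-0.16],[[0,0,-0.03],[0,0,0],-0.16],[[0,0,-0.03],[0,0,0],-0.16],[[0,0,-0.02],[0,0,0],-0.16],[[0,0,0],[0,0,0],-0.16],[[0,0,0],[0,0,0],-0.16]]'
python3 - <<'E'
from h import *
snap('top','top1'); snap('wrist','w1'); snap('scene','s1')
E
```

```text
clock: 1.3
tool_pos: [0.4083, -0.2812, 0.2264]
orientation: [180.0, -0.0, -172.4]
force: [1.2, -0.6, 0.4]
opening: 0.0365
gripper_force: 0.0
clock: 2.5
tool_pos: [0.6099, 0.0786, 0.2262]
orientation: [-180.0, -0.0, 177.4]
force: [0.8, -0.2, -0.1]
opening: 0.0367
gripper_force: 0.0
clock: 3.1
tool_pos: [0.6097, 0.0773, 0.1268]
orientation: [-180.0, -0.0, 177.4]
force: [1.1, 0.8, -0.1]
opening: 0.0368
gripper_force: 0.0
```

View pics/w1.png

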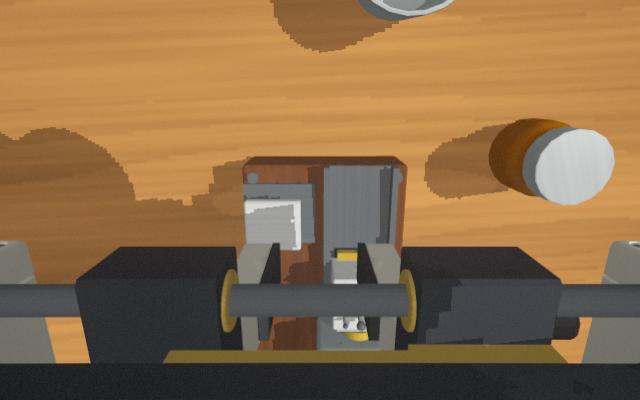

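View pics/s1.png

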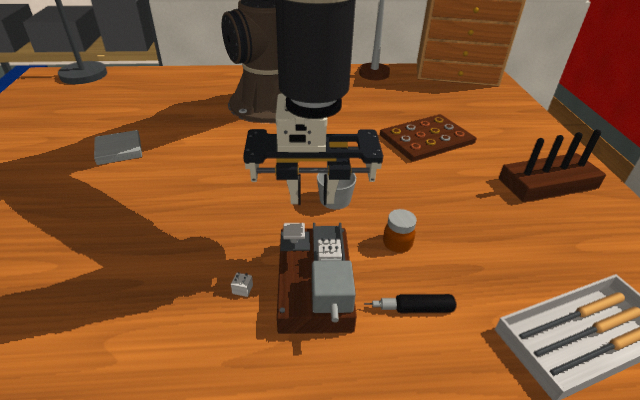

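The wrist view shows the left finger (240–280, 340) on the key's side and the right finger (358–400) in line with the chute. The scene view shows both fingertips at about (295,203) and (331,203), above the dock with room to spare. I'll check the tips' real widths in the dock frame.

Run:
```python
from h import *
W=world('s1'); a=np.radians(177.4); ex=np.array([np.cos(a),np.sin(a)]); ey=np.array([-ex[1],ex[0]])
w=W.reshape(-1,3); d=w[:,:2]-[.6135,.1069]; X=d@ex*1e3; Y=d@ey*1e3; Z=w[:,2]*1e3
for z0,z1 in((122,130),(130,138),(138,150)):
  for y0,y1 in((-30,28),(30,95)):
    m=(abs(X)<40)&(Z>z0)&(Z<z1)&(Y>y0)&(Y<y1)
    print(z0,m.sum(),*(np.percentile(q[m],[3,50,97]).round(1) for q in(X,Y,Z)) if m.sum() else'')
m=(abs(X)<60)&(Y>-40)&(Y<110)&(Z>112)&(Z<160); print(Z[m].min())
W=world('s1').reshape(-1,3); m=(X>-25)&(X<25)&(Y>38)&(Y<80)&(Z>66)&(Z<73); print('key',[np.percentile(q[m],[2,50,98]).round(1) for q in(X,Y,Z)])
```

```text
122 0
122 4 [-9.  -8.5 -8.3] [50.  55.4 60.8] [129.5 129.6 130. ]
130 31 [-11.6  -9.9  -7.8] [-3.6  4.1 10.5] [130.4 135.  137.4]
130 33 [-11.5 -10.1  -8.1] [48.3 54.5 62.3] [131.6 135.1 137.7]
138 70 [-11.6  -9.7  -1.1] [-3.3  4.5 10.8] [138.6 144.6 149.7]
138 61 [-11.6 -10.   -3.9] [48.2 56.  62.2] [138.6 144.5 149.6]
129.4599166794943
key [array([-20.5,  -5.7,  12.4]), array([41.9, 58.8, 76.7]), array([67. , 70.1, 71.6])]
```

```bash
python3 -m crank '[[[0,0.0015,-0.02],[0,0,0],-0.07],[[0,0,-0.02],[0,0,0],-0.07],[[0,0,-0.01],[0,0,0],-0.07],[[0,0,-0.003],[0,0,0],-0.07],[[0,0,0],[0,0,0],-0.07],[[0,0,0],[0,0,0],-0.07]]'
python3 -m crank '[[[0,0,-0.004],[0,0,0],-0.07],[[0,0,-0.004],[0,0,0],-0.07],[[0,0,0],[0,0,0],-0.07],[[0,0,0],[0,0,0],-0.07]]'
python3 - <<'E'
from h import *
snap('top','top2'); snap('scene','s2')
cv2.imwrite('pics/s2c.png',cv2.resize(cv2.imread('pics/s2.png')[160:350,220:440],None,fx=3,fy=3))
E
```

```text
clock: 3.85
tool_pos: [0.6103, 0.0791, 0.0746]
orientation: [180.0, 0.1, 177.4]
force: [0.9, -0.8, -0.2]
opening: 0.0408
gripper_force: 0.0
clock: 4.25
tool_pos: [0.6101, 0.0791, 0.0658]
orientation: [180.0, 0.1, 177.4]
force: [1.6, 0.1, 1.1]
opening: 0.0404
gripper_force: 1.0
```

View pics/s2c.png

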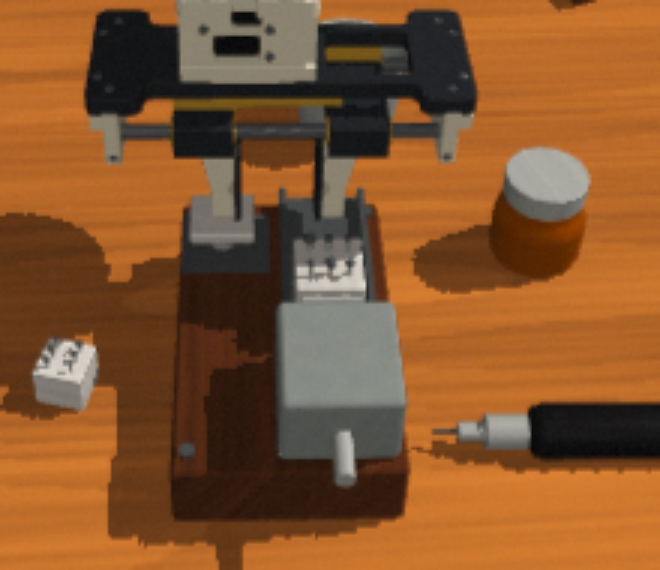

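The crop shows the left finger on the key pad (225,215) and the right finger in the chute ahead of the block (330,200). The block is still docked. Pressing on.

```bash
python3 -m crank '[[[0,0,-0.004],[0,0,0],-0.07],[[0,0,-0.004],[0,0,0],-0.07],[[0,0,0],[0,0,0],-0.07]]'; python3 -m crank '[[[0,0,-0.001],[0,0,0],-0.07],[[0,0,0],[0,0,0],-0.07],[[0,0,0],[0,0,0],-0.07],[[0,0,0],[0,0,0],-0.07],[[0,0,0],[0,0,0],-0.07],[[0,0,0],[0,0,0],-0.07]]'
python3 - <<'E'
from h import *
snap('top','top3'); snap('scene','s3')
cv2.imwrite('pics/s3c.png',cv2.resize(cv2.imread('pics/s3.png')[160:350,220:440],None,fx=3,fy=3))
E
```

```text
clock: 4.65
tool_pos: [0.6102, 0.079, 0.0582]
orientation: [180.0, 0.1, 177.4]
force: [0.6, 0.9, 8.7]
opening: 0.0404
gripper_force: 4.1
clock: 5.25
tool_pos: [0.6102, 0.079, 0.058]
orientation: [180.0, 0.1, 177.5]
force: [-2.4, 0.8, 15.9]
opening: 0.0409
gripper_force: 8.2
```

View pics/s3c.png

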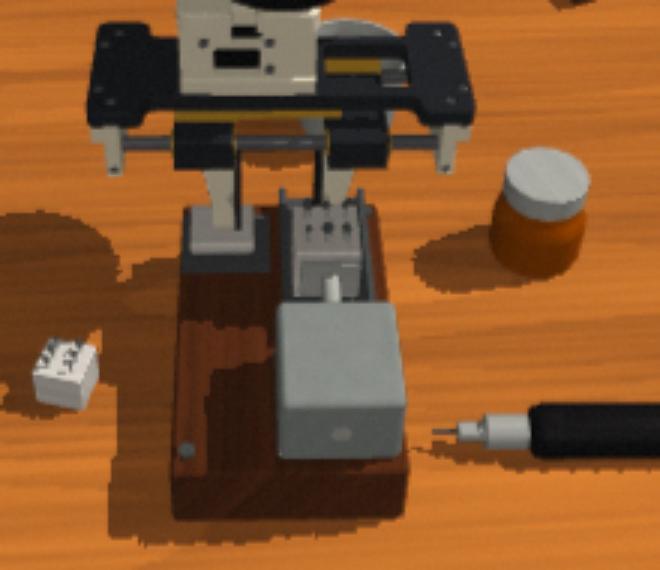

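The key is on its stop: tip at z 0.058 with 16 N. The block (330,240 in the crop) rests against the chute finger, with the pusher rod showing behind it. I'll check that it stays still and flat before handing in.

```bash
python3 -m crank '[[[0,0,0],[0,0,0],-0.07],[[0,0,0],[0,0,0],-0.07],[[0,0,0],[0,0,0],-0.07],[[0,0,0],[0,0,0],-0.07],[[0,0,0],[0,0,0],-0.07]]'
python3 - <<'E'
from h import *
snap('scene','s4')
a=np.radians(177.4); ex=np.array([np.cos(a),np.sin(a)]); ey=np.array([-ex[1],ex[0]])
for f in('s3','s4'):
  w=world(f).reshape(-1,3); d=w[:,:2]-[.6135,.1069]; X=d@ex*1e3; Y=d@ey*1e3; Z=w[:,2]*1e3
  m=(X>-60)&(X<0)&(abs(Y)<22)&(Z>76)&(Z<82)
  c=np.linalg.lstsq(np.c_[X[m],Y[m],np.ones(m.sum())],Z[m],rcond=None)[0]
  print(f,m.sum(),[np.percentile(q[m],[3,50,97]).round(1) for q in(X,Y,Z)],'slope',c[:2].round(3))
E
```

```text
clock: 5.85
tool_pos: [0.6102, 0.079, 0.058]
orientation: [180.0, 0.1, 177.5]
force: [-3.0, 1.6, 15.1]
opening: 0.0412
gripper_force: 8.2
s3 355 [array([-49.2, -33.2,  -9.1]), array([-14.2,   3. ,  19.4]), array([76.6, 79.1, 80.8])] slope [ 0.013 -0.008]
s4 356 [array([-48.3, -33.2,  -9.1]), array([-14.2,   2.6,  19.4]), array([76.4, 79.1, 80.9])] slope [0.019 0.001]
```

The block's top is at 79 mm (45 + 34), level and steady. Its centre is at about dock x -27 mm, inside the -45 to 17 mm range, and about 3 N is reaching the finger. Handing in.

```bash
python3 -c "
from plant import close_job; print(close_job())"
```

```text
the job is handed in; nothing more can be done
None
```

The job is handed in with the key held fully down under one finger (about 15 N) and the block stopped flat and still against the other, its centre near dock x = -27 mm; the judge returned no verdict.

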